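Stand the slumped spice jar back up and swing the rail shut

ROBOT

A 7-joint arm with a two-finger parallel gripper is mounted at the origin on a cart in front of the work surface, level with it; the furniture and walls round the work are solid. World frame = base frame: x ahead of the robot, y to its left, z up, the work surface at z = 0. Lengths are in m, angles in rad, forces in N, time in s.
With the tool pointing down it reaches from about 0.425 to 0.925 m from the base axis. Payload 6.8 kg.
Tool frame: the origin (TCP) lies midway between the tips of the shut fingers; the grasp point (between the pads) lies 19 mm behind it; z points along the fingers, y is the line along which they close (so a half turn about z gives the same grasp; the last joint's range is limited). The gripper opens to 88 mm and grips with 3 to 60 N. Pads are 20 mm wide; open, the fingers measure 115 mm over their backs; the gripper's body (75 mm by 178 mm) begins 61 mm behind the grasp point.
Start: joints at [1.231, 0.477, 0.022, 1.555, -0.011, 1.109, -0.083], TCP at [0.155, -0.657, 0.223] pointing down, gripper open.
Joint ranges: [-2.96, 2.96], [-0.34, 2.1], [-1.41, 1.46], [0.24, 2.44], [-1.37, 4.51], [0.17, 1.92], [-2.96, 2.96]. Speed limits (rad/s): [2.39, 2.39, 3.14, 3.14, 3.14, 3.14, 3.14].

INTERFACE

Orientations are given as a rotation vector (axis times angle).
In Python, from cell import r, read_camera, camera_params, state gives the robot as it stands (r), with the cameras as plain functions and the readings as plain functions.
- The arm moves only by the tool shift_gripper, called after "Call:" by a JSON object that holds its "method" and its "body". Schema: {"type":"object","properties":{"steps":{"type":"array","items":{"type":"array","items":{"type":"array","items":{"type":"number"},"minItems":7,"maxItems":7},"minItems":1,"maxItems":5},"minItems":1,"maxItems":1},"grip_n":{"type":"number"},"only":{"type":"string"},"quiet":{"type":"boolean"},"lines":{"type":"string"}},"required":["steps"],"additionalProperties":false}. steps is a list that holds a single list of rows (three levels of brackets), with 1 to 5 rows, each of 7 numbers: a rotation vector rx, ry, rz in shares of pi rad (1.0 is pi rad), then dx, dy, dz in shares of 1 m (1.0 is 1 m), then the finger opening in m; each row shifts and turns the commanded pose from where the row before left it, along the tool's axes as they then stand; what a row does not reach is not made up. A row lasts 1/12 s, in which the tool goes at most 0.0417 m and 0.125 rad, less where a joint would pass 70% of its speed; a pose out of reach is approached as far as the arm can. The fingers move at their own pace and stop on an object; grip_n is the grip in N (left out, the last holds). Time passes only in rows, so rows that do not move let the fingers close. The tool returns the time, the measured TCP pose, the force, the opening and the grip force at its end. only (a regular expression) keeps the lines of the reply that match it, lines (a string "A,B") keeps lines A to B, and quiet returns only ok. A shift or turn number past 1, either way, is cut back to 1. Input that does not fit is refused with a message, and nothing moves.
- state(): the state, without advancing time (a new reading comes with each control period).
- read_camera(name): name is "scene" or "top"; returns the picture (400x640x3 uint8, red, green, blue); there is no depth.
- camera_params(name): a dict with "camera_matrix" (3x3 intrinsics, pixels), "dist_coeffs" ([k1, k2, p1, p2, k3] as OpenCV has them; the pictures are not rectified), "R" (3x3) and "t" (3): a world point X has camera coordinates R X + t. Camera axes: x right, y down, z forward; pixel columns grow to the right and rows downward; lengths in m; the calibration is good to about 2 mm. A picture is of the moment at which its call begins. camera_params takes no time and is no camera call.
- r.job_done(): hands the job in; it is judged then, once.
The state is a dict: "t": time; "qpos": joint angles; "dq": joint speeds; "effort": joint torques, N m; "eef_pos": TCP position; "tool_rot": TCP orientation; "force": force on the tool from outside, world axes, zero at the start; "torque": the same for the moment, N m; "gripper_width": finger opening in m; "gripper_force": force on a finger pad.
Only numpy, scipy, OpenCV 4.12 (cv2) and the standard library are available. Lean on these libraries where they do the work, as an engineer would, in place of code of your own. Each camera call takes 0.05 s, during which the arm holds its last target. There are 200 camera calls.

TASK

The red-capped jar in the spice tray has slumped forward over the front lip because the wire rail was left down. With the fingers only, push the jar back until it stands upright on its base in its own bay, and only then push the wire rail up until it stands fully upright against its stops, so that no jar can fall out again. Nothing is to be lifted or carried, the other jars stay standing in the tray, the things around it are left where they are, and at the end the hand is clear of everything.

Things in the scene. Friction and masses are not known exactly. Their poses are not given: they have to be found in the camera images.
- red_jar: Spice jar with a bright red cap, 45 mm diameter, 106 mm tall, 0.08 to 0.15 kg. Origin: centre of its underside; z runs from the underside to the cap. At the start it leans to the tray's front (-x), z about 30 deg from vertical: the front edge of its underside is on the tray floor, the rear edge raised, 5 mm off the tray's back, its side on the front lip. It may be in any of the four bays.
- red_jar_top (a point): Centre of the red cap's flat top, 106 mm up the jar's z axis. Cap: top 21 mm, radius 22 mm. At the start the lowest point of the cap's end is about 32 mm out from the lip's inner face and 99 mm above the board. Pushed there back (+x) and up, the jar pivots on its underside and drops onto its base by itself from about 20 deg; a hard level push can jam it. The tray's back stops it going over.
- tray: Fixed wooden spice tray on the cover board, 78 mm deep (x), 232 mm long (y), end panels 62 mm high. Origin: centre of its underside; x points to its back, y to its left seen from the front, z up. Floor 8 mm thick; inner faces of front lip and back at x = -31 and +31 mm. Four open bays 50 mm wide centred at y = -81, -27, 27, 81 mm. Jars standing in it reach to z = 114 mm.
- lip (a point): Middle of the front lip's top inner edge, at tray x = -31, z = 44 mm. The lip is 8 mm thick; the tray's back is 60 mm high; the dividers between bays are 4 mm thick and 28 mm high over the tray's underside.
- rail (a joint): Wire rail, a U of 6 mm steel rod 243 mm long with two 45 mm arms turning on the outside of the tray's end panels; axis along the tray's y at tray x = -35, z = 24 mm. Rad: 0 = arms level, rod out in front of the tray; 1.571 = arms upright against the stops, rod above the lip. Starts at 0.35 to 0.55. Stiff hinge (some 1 to 4 N at the rod): it stays where it is left.
- rail_mid (a point): Middle of the rail's long rod, on its centre line (it moves with the rail): 45 mm from the hinge axis, at tray x = -35 - 45 cos(rail) mm, z = 24 + 45 sin(rail) mm.
- green_jar: Spice jar with a green cap, 46 mm diameter, 105 mm tall, standing in another bay. Origin: centre of its underside.
- black_jar: Spice jar with a black cap and pale label, 41 mm diameter, 105 mm tall, standing in another bay. Origin: centre of its underside.
- navy_jar: Spice jar with a black cap and dark blue label, 40 mm diameter, 105 mm tall, standing in another bay. Origin: centre of its underside.
- salt: Salt shaker, grey and clear, 44 mm diameter, 90 mm tall, on the board at the tray's left end. Origin: centre of its underside.
- mug: Red mug with flowers, 92 mm tall, on the right part of the board. Origin: underside.
- tin: Low food tin, 75 mm diameter, 58 mm tall, at the right front of the board. Origin: centre of its underside.
- honey: Jar with a yellow lid, 69 mm diameter, 112 mm tall, on the range top behind the board's left part. Origin: centre of its underside.
- board: Fixed wooden cover board over the range's front burners, 285 x 700 mm; its top is at z = 0.024 m.

How it is judged:
By the outcome, as a careful person would: the job done as asked, in the order asked, and still so for the second after the job is handed in, with the robot touching nothing.
It also fails if it takes over 45 s, if anything falls off the work surface, if the arm or the gripper's body presses on something with over 40 N, if the wrist force passes 120 N, or if a joint passes its speed limit or range.

## Working session

There is one attempt and no reset: what is moved stays moved. The work goes in short steps, Python scripts to look and compute and a tool call to move; the robot and the scene stay as the last step left them, time stands still between calls to the robot, and variables do not carry over. Pictures are saved under pics/ and viewed, at most 10 in all, crops included, and the job is handed in when it is done.

```bash
ls; mkdir -p pics
```

Run:
```python
from cell import r, read_camera, camera_params, state
import cv2,numpy as np
for n in("scene","top"):
    im=read_camera(n); cv2.imwrite(f"pics/{n}0.png",im[:,:,::-1]); np.save(f"pics/{n}0.npy",im)
    p=camera_params(n); print(n,p)
s=state(); print(s)
```

```text
cell.py
pics
scene {'camera_matrix': array([[449.06947068,   0.        , 316.80461072],
       [  0.        , 449.06947068, 196.60936436],
       [  0.        ,   0.        ,   1.        ]]), 'dist_coeffs': array([-0.04790482,  0.        ,  0.        ,  0.        ,  0.        ]), 'R': array([[-0.60320524, -0.79756657, -0.00556825],
       [-0.66643078,  0.50783732, -0.54586745],
       [ 0.43819339, -0.32555926, -0.83785304]]), 't': array([0.33888129, 0.4899514 , 0.78991528])}
top {'camera_matrix': array([[494.76830639,   0.        , 321.89607933],
       [  0.        , 494.76830639, 197.00350797],
       [  0.        ,   0.        ,   1.        ]]), 'dist_coeffs': array([-0.12673519,  0.        ,  0.        ,  0.        ,  0.        ]), 'R': array([[ 0.2169083 , -0.97619099,  0.00139185],
       [-0.94661017, -0.21068339, -0.24401167],
       [ 0.23849524,  0.05161062, -0.9697713 ]]), 't': array([-0.13827797,  0.57684843,  1.12492157])}
{'t': 0.1, 'qpos': array([ 1.23092573,  0.47769378,  0.0223605 ,  1.55632709, -0.01152264,
        1.10929585, -0.08307463]), 'dq': array([ 5.32761642e-04, -1.19173036e-03,  1.78583847e-04, -1.97699404e-03,
       -8.32710350e-05,  2.48285732e-03,  5.07185263e-04]), 'effort': array([ 3.95601819e-03, -5.84097147e+01,  1.53989151e+00, -2.73315024e+01,
       -5.42498112e-02,  1.31036877e-02,  5.21209188e-05]), 'eef_pos': array([ 0.15491129, -0.65643633,  0.22180591]), 'tool_rot': array([-3.11895829e+00, -3.63099276e-01,  4.49319898e-04]), 'force': array([ 0.00751385, -0.97005318, -0.63051007]), 'torque': array([ 0.02843083, -0.00346044, -0.01604012]), 'gripper_force': 0.0, 'gripper_width': 0.08794828171925335}
```

View pics/scene0.png

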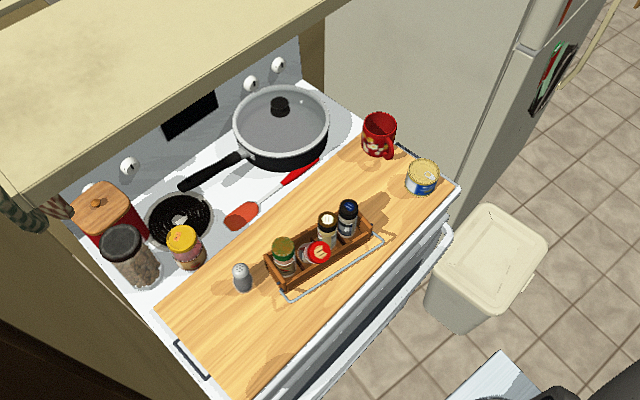

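View pics/top0.png

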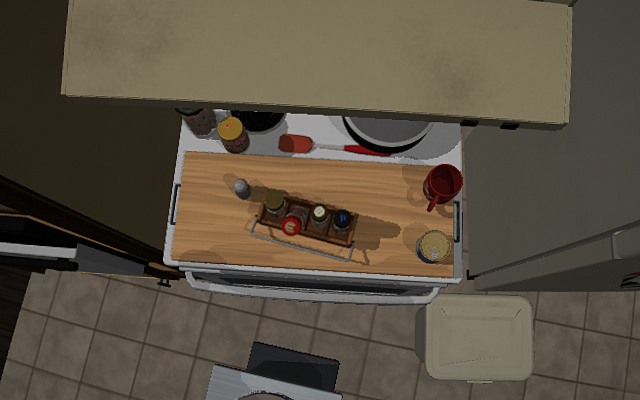

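The scene picture shows the red cap at about (318,252), in the second bay from the left, between green (284,250) and black (327,222). The rail is down in front, from (287,298) to (380,240). In the top picture red is at (292,226), green (275,200), black (319,212), navy (342,217), and the rail runs from (250,228) to (352,258). I'll zoom in on both for the details.

Run:
```python
import cv2,numpy as np
a=np.load("pics/scene0.npy")[185:310,225:395,::-1]; b=np.load("pics/top0.npy")[165:275,225:375,::-1]
cv2.imwrite("pics/sz.png",cv2.resize(a,None,fx=4.7,fy=4.7,interpolation=cv2.INTER_CUBIC))
cv2.imwrite("pics/tz.png",cv2.resize(b,None,fx=5,fy=5,interpolation=cv2.INTER_CUBIC))
```

```text
(no output)
```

View pics/sz.png

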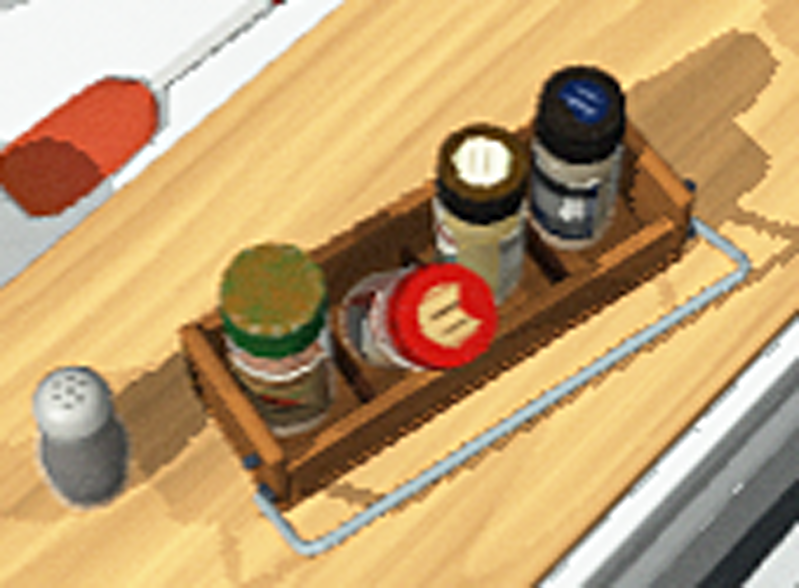

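View pics/tz.png

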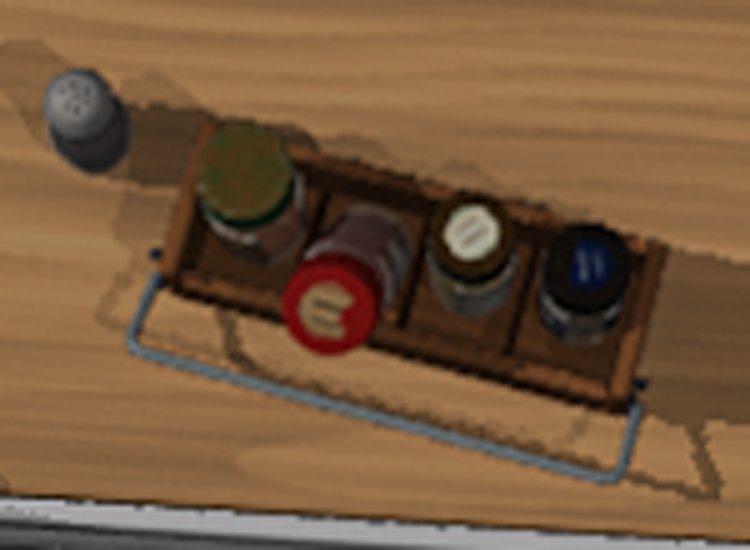

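Create h.py:
```python
import numpy as np,cv2
from cell import r, read_camera, camera_params, state
P={n:camera_params(n) for n in("scene","top")}
def und(n,uv): 
    p=P[n]; return cv2.undistortPoints(np.array([[uv]],float),p["camera_matrix"],p["dist_coeffs"])[0,0]
def tri(us,ut):
    M=[np.c_[P[n]["R"],P[n]["t"]] for n in("scene","top")]
    a,b=und("scene",us),und("top",ut)
    X=cv2.triangulatePoints(M[0],M[1],a.reshape(2,1),b.reshape(2,1)); X=X[:3,0]/X[3,0]
    e=[np.abs(((m@np.r_[X,1])[:2]/(m@np.r_[X,1])[2]-q)).max()*460 for m,q in((M[0],a),(M[1],b))]
    return X,max(e)
def proj(n,X): 
    p=P[n]; return cv2.projectPoints(np.array([X],float),cv2.Rodrigues(p["R"])[0],p["t"],p["camera_matrix"],p["dist_coeffs"])[0][0,0]
def ray(n,uv,z):
    p=P[n]; d=p["R"].T@np.r_[und(n,uv),1]; c=-p["R"].T@p["t"]; return c+d*(z-c[2])/d[2]
```

Run:
```python
from h import *
np.set_printoptions(precision=4,suppress=True)
S=lambda x,y:(225+x/4.7-.4,185+y/4.7-.4); T=lambda x,y:(225+x/5-.4,165+y/5-.4)
D=dict(railL=((309,550),(131,347)),railR=((746,266),(616,480)),redtop=((448,313),(328,306)),green=((275,285),(244,172)),black=((482,162),(470,232)),navy=((585,102),(590,265)),panL=((281,462),(164,284)),panR=((690,208),(630,405)),hL=((251,461),(156,254)),hR=((690,187),(641,384)),salt=((72,392),(78,95)))
for k,(a,b) in D.items(): X,e=tri(S(*a),T(*b)); print(k,X,round(e,2))
X={k:tri(S(*a),T(*b))[0] for k,(a,b) in D.items()}
d=X['railL']-X['railR'];print(np.linalg.norm(d),np.degrees(np.arctan2(d[1],d[0])))
```

```text
railL [0.4681 0.1363 0.0692] 0.08
railR [ 0.4573 -0.1023  0.0671] 0.35
redtop [0.4961 0.0418 0.1351] 0.28
green [0.5474 0.0931 0.141 ] 0.07
black [ 0.5431 -0.0132  0.1384] 0.04
navy [ 0.5406 -0.0693  0.1361] 0.03
panL [0.4994 0.1258 0.0885] 0.75
panR [ 0.4941 -0.101   0.0698] 0.75
hL [0.5134 0.1344 0.0767] 0.05
hR [ 0.5022 -0.1047  0.0761] 0.11
salt [0.573  0.1833 0.1094] 0.41
0.23886429582826943 87.40290375881014
```

Measured points, all consistent with the given sizes:

| Item | Value |
|---|---|
| Tray centre | (0.538, 0.014), yaw about -2.6° |
| Rail angle | about 0.46 rad |
| Red jar bay | y = +27 mm |
| Red cap top | z = 0.135 |

Next I square the tool to the tray, shut the fingers and travel at height.

The rows are not in the units I measure in: turns go in shares of pi rad. I convert before sending: 0.0925 rad / 3.1416 = 0.0294.

Call:
{"method": "shift_gripper", "body": {"steps": [[[0, 0, 0.0294, 0, -0.03, 0, 0], [0, 0, 0.0294, 0, -0.03, 0, 0], [0, 0, 0.0294, 0, -0.03, 0, 0], [0, 0, 0, 0.02, -0.036, 0, 0], [0, 0, 0, 0.02, -0.036, 0, 0]]], "grip_n": 10}}

```text
t: 0.52
eef_pos: [0.1845, -0.4966, 0.2223]
tool_rot: [-3.14, 0.078, 0.001]
force: [1.1, -0.6, 0.5]
gripper_width: 0.0579
gripper_force: 0.0
```

Call:
{"method": "shift_gripper", "body": {"steps": [[[0, 0, 0, 0.02, -0.036, 0, 0], [0, 0, 0, 0.02, -0.036, 0, 0], [0, 0, 0, 0.02, -0.036, 0, 0], [0, 0, 0, 0.02, -0.036, 0, 0], [0, 0, 0, 0.02, -0.036, 0, 0]]]}}

```text
t: 0.93
eef_pos: [0.2944, -0.3208, 0.2226]
tool_rot: [3.141, -0.072, -0.0]
force: [0.6, 0.0, -0.8]
gripper_width: 0.0249
gripper_force: 0.0
```

Call:
{"method": "shift_gripper", "body": {"steps": [[[0, 0, 0, 0.02, -0.036, 0, 0], [0, 0, 0, 0.02, -0.036, 0, 0], [0, 0, 0, 0.02, -0.036, 0, 0], [0, 0, 0, 0, 0, 0, 0]]]}}

```text
t: 1.27
eef_pos: [0.3626, -0.2111, 0.223]
tool_rot: [-3.14, 0.056, -0.003]
force: [0.5, -0.6, 0.6]
gripper_width: 0.0009
gripper_force: 0.0
```

```bash
python3 -c "
from cell import r, read_camera, camera_params, state;s=state();print(s['qpos'],s['tool_rot'])"
```

```text
[ 0.63753758  0.06378198 -0.26653552  2.11399749  0.01784959  0.9648881
 -1.24477933] [-3.13954637e+00  5.55053887e-02 -2.98673107e-03]
```

Call:
{"method": "shift_gripper", "body": {"steps": [[[0, 0, 0, 0.014, -0.037, 0, 0], [0, 0, 0, 0.014, -0.037, 0, 0], [0, 0, 0, 0.014, -0.037, 0, 0], [0, 0, 0, 0.014, -0.037, 0, 0], [0, 0, 0, 0.01, -0.037, 0, 0]]]}}

```text
t: 1.68
eef_pos: [0.4339, -0.0343, 0.2227]
tool_rot: [-3.141, 0.072, -0.001]
force: [1.7, -0.6, 0.2]
gripper_width: 0.0008
gripper_force: 0.0
```

Call:
{"method": "shift_gripper", "body": {"steps": [[[0, 0, 0, 0.002, -0.037, 0, 0], [0, 0, 0, 0, -0.037, 0, 0], [0, 0.0318, 0, 0, 0, 0.02, 0], [0, 0.0318, 0, 0, 0, 0.02, 0], [0, 0.0191, 0, 0, 0, 0, 0]]]}}

```text
t: 2.1
eef_pos: [0.4375, 0.038, 0.1795]
tool_rot: [3.109, -0.067, 0.404]
force: [-0.8, -0.4, -0.6]
gripper_width: 0.0003
gripper_force: 0.0
```

Call:
{"method": "shift_gripper", "body": {"steps": [[[0, 0, 0, 0, 0, 0, 0]]]}}

```text
t: 2.18
eef_pos: [0.4368, 0.0372, 0.1807]
tool_rot: [3.107, -0.068, 0.402]
force: [-0.7, -0.8, -0.5]
gripper_width: 0.0007
gripper_force: 0.0
```

```bash
python3 -c "
from cell import r, read_camera, camera_params, state;s=state();print(s['qpos'])
import cv2;print(cv2.Rodrigues(s['tool_rot'])[0].round(3))"
```

```text
[ 0.24276965  0.04045421 -0.53884794  2.28757301  0.1950519   0.58535253
 -2.05790367]
[[ 0.966 -0.044  0.254]
 [-0.042 -0.999 -0.014]
 [ 0.254  0.002 -0.967]]
```

Call:
{"method": "shift_gripper", "body": {"steps": [[[0, 0, 0, -0.001, -0.004, 0.025, 0], [0, 0, 0, -0.001, -0.004, 0.025, 0], [0, 0, 0, 0, 0, 0.025, 0], [0, 0, 0, 0, 0, 0, 0]]]}}

```text
t: 2.52
eef_pos: [0.4579, 0.0445, 0.1068]
tool_rot: [3.109, -0.072, 0.397]
force: [-0.1, 0.5, -0.0]
gripper_width: 0.0
gripper_force: 0.0
```

Run:
```python
from h import *
for n in("scene","top"): np.save(f"pics/{n}1.npy",read_camera(n))
a=np.load("pics/scene1.npy")[180:300,230:390,::-1]; b=np.load("pics/top1.npy")[165:275,225:375,::-1]
cv2.imwrite("pics/c1.png",np.vstack([cv2.resize(a,(400,300),interpolation=2),cv2.resize(b,(400,293),interpolation=2)]))
```

```text
(no output)
```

View pics/c1.png

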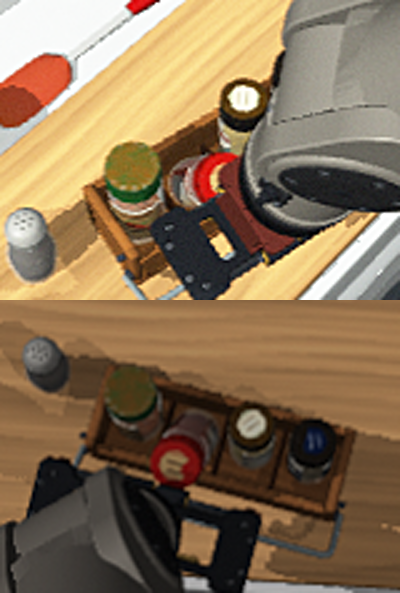

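The picture shows the shut fingers just in front of the red cap (scene crop about (225,190)), with nothing touched. Now I push back and up, gently.

Call:
{"method": "shift_gripper", "body": {"steps": [[[0, 0, 0, 0.005, 0, 0, 0], [0, 0, 0, 0.005, 0, 0, 0], [0, 0, 0, 0.004, 0, -0.001, 0], [0, 0, 0, 0.004, 0, -0.001, 0], [0, 0, 0, 0.004, 0, -0.001, 0]]]}}

```text
t: 3.03
eef_pos: [0.4797, 0.044, 0.1194]
tool_rot: [3.108, -0.072, 0.409]
force: [-0.9, 0.0, -0.0]
gripper_width: 0.0006
gripper_force: 0.0
```

Call:
{"method": "shift_gripper", "body": {"steps": [[[0, 0, 0, 0.004, 0, -0.001, 0], [0, 0, 0, 0.004, 0, -0.001, 0], [0, 0, 0, 0, 0, 0, 0]]]}}

```text
t: 3.28
eef_pos: [0.4871, 0.0439, 0.123]
tool_rot: [3.108, -0.072, 0.409]
force: [0.9, -0.2, -0.8]
gripper_width: 0.0003
gripper_force: 0.0
```

Run:
```python
from h import *
for n in("top",):
    m=read_camera(n); np.save(f"pics/{n}2.npy",m)
    for k in(0,2):
        h=cv2.cvtColor(np.load(f"pics/top{k}.npy"),cv2.COLOR_RGB2HSV)[190:250,260:330]
        q=((h[...,0]<6)|(h[...,0]>174))&(h[...,1]>180)&(h[...,2]>70); y,x=np.where(q); print(k,q.sum(),x.mean()+260,y.mean()+190,y.max()+190)
```

```text
0 180 290.49444444444447 225.95555555555555 235
2 145 294.2206896551724 212.46896551724137 221
```

Call:
{"method": "shift_gripper", "body": {"steps": [[[0, 0, 0, 0.004, 0, 0.001, 0], [0, 0, 0, 0.004, 0, 0.001, 0], [0, 0, 0, 0, 0, 0, 0]]]}}

```text
t: 3.58
eef_pos: [0.4951, 0.0435, 0.1225]
tool_rot: [3.109, -0.071, 0.407]
force: [-0.1, -0.1, 1.3]
gripper_width: 0.0002
gripper_force: 0.0
```

Run:
```python
from h import *
for n in("scene","top"): np.save(f"pics/{n}3.npy",read_camera(n))
h=cv2.cvtColor(np.load(f"pics/top3.npy"),cv2.COLOR_RGB2HSV)[190:250,260:330]
q=((h[...,0]<6)|(h[...,0]>174))&(h[...,1]>180)&(h[...,2]>70); y,x=np.where(q); print(q.sum(),x.mean()+260,y.mean()+190,y.max()+190)
a=np.load("pics/scene3.npy")[180:300,230:390,::-1]; b=np.load("pics/top3.npy")[165:275,225:375,::-1]
cv2.imwrite("pics/c3.png",np.vstack([cv2.resize(a,(400,300),interpolation=2),cv2.resize(b,(400,293),interpolation=2)]))
```

```text
185 296.5837837837838 205.11891891891892 213
```

View pics/c3.png

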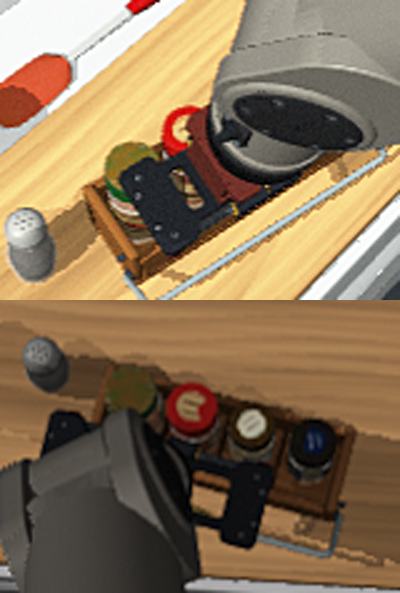

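The red cap is now at top crop (192,405), in line with its neighbours. I back off, then measure it.

Scaled: -0.06 rad / 3.1416 = -0.0191.

Call:
{"method": "shift_gripper", "body": {"steps": [[[0, 0, 0, -0.029, 0, -0.0075, 0], [0, 0, 0, -0.029, 0, -0.0075, 0], [0, -0.0191, 0, 0, 0.0125, 0, 0], [0, -0.0191, 0, 0, 0.0125, 0, 0], [0, 0, 0, 0, 0, 0, 0]]]}}

```text
t: 4.1
eef_pos: [0.4344, 0.0196, 0.1225]
tool_rot: [3.13, -0.076, 0.218]
force: [1.2, -1.1, -0.0]
gripper_width: 0.0004
gripper_force: 0.0
```

Run:
```python
from h import *
np.set_printoptions(precision=4,suppress=True)
for n in("scene","top"): np.save(f"pics/{n}4.npy",read_camera(n))
c={}
for n,(y0,y1,x0,x1) in dict(scene=(215,262,295,345),top=(185,240,270,325)).items():
    h=cv2.cvtColor(np.load(f"pics/{n}4.npy"),cv2.COLOR_RGB2HSV)[y0:y1,x0:x1]
    q=((h[...,0]<6)|(h[...,0]>174))&(h[...,1]>180)&(h[...,2]>70); y,x=np.where(q)
    print(n,q.sum(),x.min()+x0,x.max()+x0,y.min()+y0,y.max()+y0)
T=np.array([.5376,.0136,.024]);ax=np.array([.999,-.045,0]);ay=np.array([.045,.999,0])
for X in(0,5,8): 
  w=T+ax*X/1e3+ay*.027+[0,0,.114]; print(X,proj("scene",w),proj("top",w))
a=np.load("pics/scene4.npy")[180:300,230:390,::-1]; b=np.load("pics/top4.npy")[165:275,225:375,::-1]
cv2.imwrite("pics/c4.png",np.vstack([cv2.resize(a,(400,300),interpolation=2),cv2.resize(b,(400,293),interpolation=2)]))
s=state();print(s['qpos'],cv2.Rodrigues(s['tool_rot'])[0])
```

```text
scene 316 295 340 222 255
top 187 287 306 196 214
0 [307.1665 234.7074] [295.0808 207.8404]
5 [305.7763 232.8941] [295.6819 205.7677]
8 [304.9455 231.8104] [296.0421 204.5261]
[ 0.2761  0.1988 -0.5404  2.2744  0.2641  0.5757 -2.0803] [[ 0.9889 -0.0475  0.1408]
 [-0.0471 -0.9989 -0.0064]
 [ 0.1409 -0.0003 -0.99  ]]
```

View pics/c4.png

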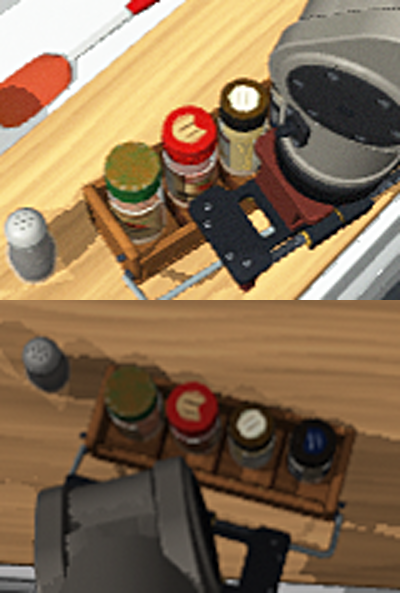

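The red jar stands upright. Its cap top, at scene (305.6,230.8) and top (297.4,204.4), matches the prediction to about 1 px. Next I lower the fingers in front of the rod.

Call:
{"method": "shift_gripper", "body": {"steps": [[[0, 0, 0, -0.004, 0, 0.033, 0], [0, 0, 0, -0.004, 0, 0.033, 0], [0, 0, 0, 0, 0, 0, 0]]]}}

```text
t: 4.45
eef_pos: [0.4307, 0.0216, 0.0513]
tool_rot: [3.131, -0.069, 0.207]
force: [-1.9, -0.1, -0.4]
gripper_width: 0.0003
gripper_force: 0.0
```

```bash
python3 -c "
from cell import r, read_camera, camera_params, state;s=state();print(s['qpos'])
import cv2;print(cv2.Rodrigues(s['tool_rot'])[0].round(3))"
```

```text
[ 0.16828751  0.33897732 -0.44373777  2.32963648  0.46343644  0.41471566
 -2.2761101 ]
[[ 0.99  -0.044  0.132]
 [-0.044 -0.999 -0.006]
 [ 0.132  0.    -0.991]]
```

Call:
{"method": "shift_gripper", "body": {"steps": [[[0, 0, 0, 0.008, 0, 0, 0], [0, 0, 0, 0.008, 0, 0, 0], [0, 0, 0, 0.004, 0, -0.0015, 0]]]}}

```text
t: 4.7
eef_pos: [0.4512, 0.021, 0.0601]
tool_rot: [3.129, -0.07, 0.21]
force: [-19.9, 7.0, 9.6]
gripper_width: 0.0004
gripper_force: 9.4
```

Call:
{"method": "shift_gripper", "body": {"steps": [[[0, 0, 0, 0.0035, 0, -0.004, 0], [0, 0, 0, 0.0035, 0, -0.004, 0], [0, 0, 0, 0, 0, 0, 0]]]}}

```text
t: 4.95
eef_pos: [0.4611, 0.0205, 0.0712]
tool_rot: [3.13, -0.071, 0.223]
force: [-1.5, 0.4, 2.3]
gripper_width: 0.0003
gripper_force: 1.1
```

Call:
{"method": "shift_gripper", "body": {"steps": [[[0, 0, 0, 0.0045, 0, -0.002, 0], [0, 0, 0, 0.0045, 0, -0.002, 0], [0, 0, 0, 0.004, 0, -0.001, 0], [0, 0, 0, 0.004, 0, -0.001, 0], [0, 0, 0, 0, 0, 0, 0]]]}}

```text
t: 5.37
eef_pos: [0.4779, 0.0193, 0.0779]
tool_rot: [3.13, -0.073, 0.223]
force: [-0.6, 0.4, -0.5]
gripper_width: 0.0005
gripper_force: 0.0
```

Call:
{"method": "shift_gripper", "body": {"steps": [[[0, 0, 0, 0.004, 0, 0, 0], [0, 0, 0, 0.004, 0, 0, 0], [0, 0, 0, 0, 0, 0, 0]]]}}

```text
t: 5.62
eef_pos: [0.4848, 0.019, 0.0783]
tool_rot: [3.13, -0.072, 0.221]
force: [-0.0, 0.3, 0.0]
gripper_width: 0.0001
gripper_force: 0.0
```

Call:
{"method": "shift_gripper", "body": {"steps": [[[0, 0, 0, 0.003, 0, 0, 0], [0, 0, 0, 0.003, 0, 0, 0]]]}}

```text
t: 5.78
eef_pos: [0.4897, 0.0186, 0.0788]
tool_rot: [3.13, -0.071, 0.219]
force: [-0.7, 0.9, 0.5]
gripper_width: 0.0002
gripper_force: 0.3
```

Run:
```python
from h import *
for n in("scene","top"): np.save(f"pics/{n}5.npy",read_camera(n))
a=np.load("pics/scene5.npy")[180:300,230:390,::-1]; b=np.load("pics/top5.npy")[165:275,225:375,::-1]
cv2.imwrite("pics/c5.png",np.hstack([cv2.resize(a,(400,300),interpolation=2),cv2.resize(b,(400,293),interpolation=2)[:293]] if 0 else [cv2.resize(a,(400,300),interpolation=2),cv2.resize(b,(400,300),interpolation=2)]))
```

```text
(no output)
```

View pics/c5.png

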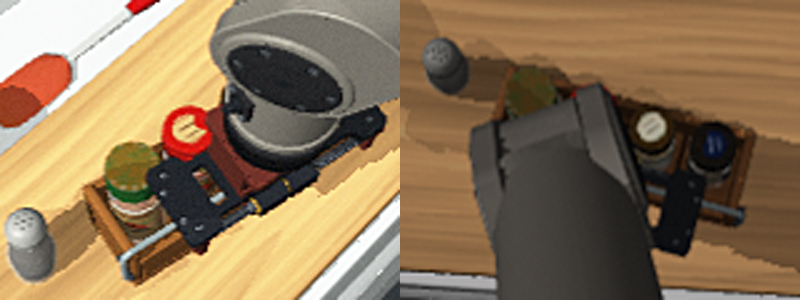

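The rail stands almost upright: its rod is just above the lip, with its left end at scene crop (126,262) and right end at top crop (742,213). I push on until the stop resists.

Call:
{"method": "shift_gripper", "body": {"steps": [[[0, 0, 0, 0.002, 0, 0.0003, 0], [0, 0, 0, 0.002, 0, 0.0003, 0]]]}}

```text
t: 6.05
eef_pos: [0.4913, 0.0184, 0.0782]
tool_rot: [3.129, -0.071, 0.212]
force: [-11.8, 2.2, 7.6]
gripper_width: 0.0
gripper_force: 5.5
```

Call:
{"method": "shift_gripper", "body": {"steps": [[[0, 0, 0, 0.002, 0, 0.0003, 0], [0, 0, 0, 0, 0, 0, 0]]]}}

```text
t: 6.22
eef_pos: [0.4914, 0.0182, 0.0775]
tool_rot: [3.129, -0.071, 0.206]
force: [-12.1, 0.9, 7.1]
gripper_width: 0.0005
gripper_force: 5.5
```

Call:
{"method": "shift_gripper", "body": {"steps": [[[0, 0, 0, 0.002, 0, 0.0003, 0], [0, 0, 0, 0.002, 0, 0.0003, 0], [0, 0, 0, 0, 0, 0, 0]]]}}

```text
t: 6.47
eef_pos: [0.4916, 0.0178, 0.0763]
tool_rot: [3.128, -0.07, 0.196]
force: [-22.0, 2.6, 12.3]
gripper_width: 0.0006
gripper_force: 9.9
```

Call:
{"method": "shift_gripper", "body": {"steps": [[[0, 0, 0, -0.015, 0, -0.002, 0], [0, 0, 0, -0.03, 0, -0.004, 0], [0, 0, 0, -0.02, 0, -0.03, 0], [0, 0, 0, 0, 0, -0.035, 0], [0, 0, 0, 0, 0, -0.035, 0]]]}}

```text
t: 6.88
eef_pos: [0.4184, 0.0221, 0.175]
tool_rot: [3.131, -0.069, 0.214]
force: [0.8, -1.9, 0.5]
gripper_width: 0.0004
gripper_force: 0.0
```

Call:
{"method": "shift_gripper", "body": {"steps": [[[0, 0, 0, 0, 0.04, -0.01, 0], [0, 0, 0, 0, 0.04, 0, 0], [0, 0, 0, 0, 0.04, 0, 0], [0, 0, 0, 0, 0.04, 0, 0], [0, 0, 0, 0, 0.04, 0, 0]]]}}

```text
t: 7.3
eef_pos: [0.41, -0.18, 0.1853]
tool_rot: [3.129, -0.071, 0.222]
force: [0.3, 0.1, 1.1]
gripper_width: 0.0008
gripper_force: 0.0
```

Call:
{"method": "shift_gripper", "body": {"steps": [[[0, 0, 0, 0, 0.03, 0, 0], [0, 0, 0, 0, 0, 0, 0]]]}}

```text
t: 7.47
eef_pos: [0.4081, -0.2141, 0.1849]
tool_rot: [3.127, -0.085, 0.221]
force: [0.9, -0.5, -0.4]
gripper_width: 0.0005
gripper_force: 0.0
```

Run:
```python
from h import *
for n in("scene","top"): np.save(f"pics/{n}6.npy",read_camera(n))
a=np.load("pics/scene6.npy")[185:310,225:395,::-1]; b=np.load("pics/top6.npy")[165:275,225:375,::-1]
cv2.imwrite("pics/s6.png",cv2.resize(a,None,fx=4.7,fy=4.7,interpolation=2)); cv2.imwrite("pics/t6.png",cv2.resize(b,None,fx=5,fy=5,interpolation=2))
```

```text
(no output)
```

View pics/s6.png

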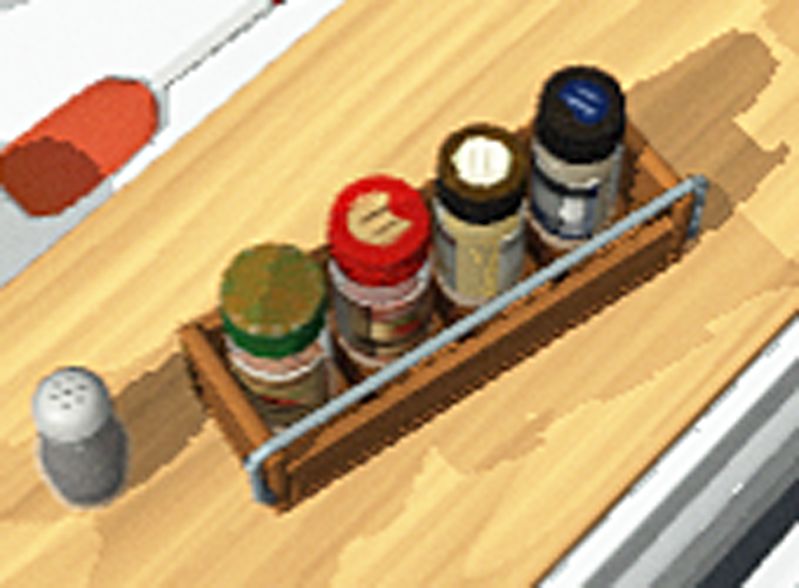

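View pics/t6.png

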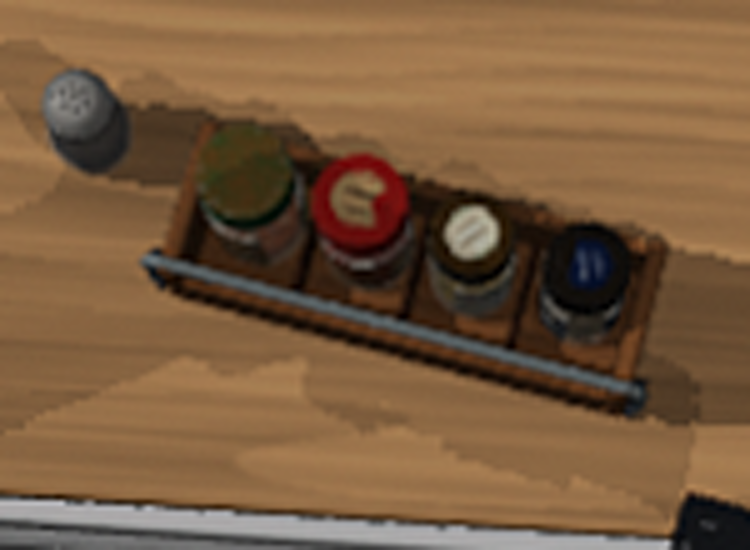

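All the jars stand and the rail is up; the salt has not moved. The rod runs from (252,462) to (702,183) in the scene crop and from (150,262) to (640,390) in the top crop. Last check: the rail angle.

Run:
```python
from h import *
np.set_printoptions(precision=4,suppress=True)
S=lambda x,y:(225+x/4.7-.4,185+y/4.7-.4); T=lambda x,y:(225+x/5-.4,165+y/5-.4)
c=np.array([.5376,.0136,.024]);A=np.array([[.999,-.045,0],[.045,.999,0],[0,0,1]])
for k,a,b in(("L",(254,460),(150,262)),("R",(702,184),(640,390)),("red",(380,218),(361,203))):
    X,e=tri(S(*a),T(*b)); print(k,A@(X-c),e)
```

```text
L [-0.0353  0.1196  0.0642] 0.465877244389446
R [-0.0356 -0.1202  0.0632] 0.45571095000646766
red [0.0073 0.0252 0.1158] 0.4110808219417019
```

```bash
python3 -c "
from cell import r, read_camera, camera_params, state;print(r.job_done())"
```

```text
the job is handed in; nothing more can be done
None
```

The job is handed in: the red jar stands upright on its base in its own bay, the wire rail was then pushed up against its stops, the other jars still stand in the tray, and the hand is clear of everything.

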